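# Finish the draining rack: hang the cutlery basket, click the last post cap home

### The arm

A 6-joint arm with a two-finger parallel gripper is mounted at the origin on the work surface. World frame = base frame: x ahead of the robot, y to its left, z up, the work surface at z = 0. Lengths are in m, angles in rad, forces in N, time in s.
With the tool pointing down it reaches from about 0.325 to 0.85 m from the base axis. Payload 4.4 kg.
Tool frame: the origin (TCP) lies at the very end of the fingers, on their centre line; the grasp point (between the pads) lies 19 mm behind it; z points along the fingers, y is the line along which they close (so a half turn about z gives the same grasp; the last joint's range is limited). The gripper opens to 94 mm and grips with 3 to 60 N. Pads are 16 mm wide; open, the fingers measure 119 mm over their backs; the gripper's body (75 mm by 177 mm) begins 78 mm behind the grasp point.
Start: joints at [1.113, 0.207, 1.542, -0, 1.393, -0.15], TCP at [0.174, 0.548, 0.205] pointing down, gripper open.
Joint ranges: [-2.73, 2.73], [-0.86, 2.22], [0.23, 2.46], [-1.11, 4.25], [0.08, 2.63], [-2.82, 2.82]. Speed limits (rad/s): [2.79, 2.79, 3.14, 3.14, 3.14, 3.14].

### API

Orientations are given as [roll, pitch, yaw] about the fixed x, y, z axes, in that order (R = Rz(yaw) Ry(pitch) Rx(roll)).
In Python, from bench import robot gives the robot as it stands.
- The arm moves only by the shell command python3 -m handwheel 'ROWS' [FORCE]. ROWS is a JSON object of lists of equal length, an entry for each row: "offset": the shift along the tool's x, y, z in m, a list of three; "turn": the turn, a rotation vector about the tool's x, y, z in degrees, a list of three; "fingers": the opening, from 0 (shut) to 1 (fully open). In form: {"offset": [[dx, dy, dz], ...], "turn": [[rx, ry, rz], ...], "fingers": [fingers, ...]}. A call has 1 to 20 rows; each row is the pose to reach, as a shift and turn from the pose commanded when the call began, along the tool's axes at that moment; what a row does not reach only later rows make up. A row lasts 1/10 s, in which the tool goes at most 50 mm and 8.59 degrees, less where a joint would pass 70% of its speed; a pose out of reach is approached as far as the arm can. A call with a gripper value outside its range is refused whole. The fingers move at their own pace and stop on an object; FORCE is the grip in N (left out, the last holds). Time passes only in rows, so rows that repeat a pose let the fingers close. It gives the time, the measured TCP pose, the force, the opening and the grip force at its end, in the units of the state.
- robot.get_state(): the state, without advancing time (a new reading comes with each control period).
- robot.get_image(name): name is "scene" or "top" or "wrist"; returns a dict with "img" (400x640x3 uint8, red, green, blue), "z_map" (400x640 float32, m along the optical axis (not along the pixel's ray), 0 where there is no reading), "fovy" (degrees; the focal length in pixels is half the picture's height over the tangent of half this angle, whatever the lens; pixels are square), "cx", "cy" (the principal point, pixels), "origin" and "orientation" of the camera in the world. Camera axes: x right, y down, z forward; pixel columns grow to the right and rows downward; lengths in m; the calibration is good to about 2 mm. A picture is of the moment at which its call begins.
- robot.sign_off(): hands the job in; it is judged then, once.
The state is a dict: "time_s": time; "q": joint angles; "qd": joint speeds; "joint_efforts": joint torques, N m; "ee_pos": TCP position; "orientation": TCP orientation; "contact_force": force on the tool from outside, world axes, zero at the start; "wrist_torque": the same for the moment, N m; "gripper_width": finger opening in m; "gripper_force": force on a finger pad.
Only numpy, scipy, OpenCV 4.12 (cv2) and the standard library are available. Lean on these libraries where they do the work, as an engineer would, in place of code of your own. Each camera call takes 0.05 s, during which the arm holds its last target. There are 200 camera calls.

### The job

Finish putting together the dish draining rack: hang the steel cutlery basket by its hooks over the rail nearest you, at about the middle, outside the rack, and let go of it. Then fit the loose black cap onto the bare corner post: press it straight down until it clicks, keep pressing after the click until it has squeezed the rubber washer under it and is fully home, and finish while still holding it pressed down there. Leave the other things on the worktop where they are.

Things in the scene. Friction and masses are not known exactly. Their poses are not given: they have to be found in the camera images.
- rack: Dish draining rack of steel tube and wire, fixed to the worktop; origin on the worktop under its centre, z up, -x side towards the robot. Four upright posts, 22 mm thick, at x = +-120, y = +-170 mm. Three carry black caps 34 mm across, tops 193 mm above the worktop; the post at x = -120, y = -170 mm is bare. Plate tines up to 112 mm high stand in its far half.
- rail (a point): Middle of the front top rail, on its upper side, 135 mm above the worktop; axes as the rack's: the rail runs along y from post to post, +x points into the rack. The rail is 10 mm thick. A lower rail, 8 mm thick, runs straight below it, axis 36 mm above the worktop.
- stud (a point): The bare post, on its axis, 160 mm above the worktop: top of the collar, where the cap's lower rim is when fully home. On the collar lies a soft rubber washer, 30 mm across and 4.5 mm high. The cap's rim squeezes it; pushed flat it pushes back with 9 N, and 10 to 18 N of push takes the cap fully home and keeps it there.
- stud_tip (a point): Top of the white nylon stud on the bare post, 24 mm above stud. The stud is 16.4 mm across, coned to 8.4 mm over its top 8 mm, with four small sprung catches. A cap lowered level meets them about 7 mm above home, with a resistance that peaks at 5 to 13 N near 5 mm, clicks past them, and if then let go rests about 3 mm above home on the washer.
- cap: The loose black plastic post cap, 34 mm in diameter, 33 mm high, 30 g, standing open side down on the worktop; origin at the centre of its lower rim, z up its axis. Its socket is 25 mm wide and 26 mm deep, with a snap bead 19 mm wide inside, 5 mm above the rim. It is round: its yaw does not matter.
- basket: The steel cutlery basket: open box 62 (x) by 60 (y) by 105 (z) mm, walls 3 mm, 0.14 to 0.26 kg, standing upright on the worktop; origin at the centre of its underside, z up. Two rail hooks stand out on its +x side (see hook). Hung on the rail its +x points into the rack, its underside is about 17 mm above the worktop, and it may lean up to 0.12 rad against the lower rail.
- hook (a point): Middle of the opening of the basket's hooks, at their underside (basket x = 41, y = 0, z = 118 mm); it comes to lie on top of the rail. Two flat hooks, 12 mm wide at y = +-19 mm, rise above the box to 122 mm, run outwards and turn down: the opening for the rail spans basket x = 31 to 51 mm, the lips end 92 mm above the underside, at most 59 mm out.
- mug: White mug, 80 mm wide, 90 mm high, with a handle; origin under its centre. Leave it.
- oil: Green glass oil bottle, 60 mm wide, 190 mm high; origin under its centre. Leave it.
- brush: Wooden dish brush lying bristles down, 235 mm long, round head 58 mm wide and 36 mm high at its +x end; origin on the worktop under its middle. Leave it.
- jar: Small glass jar with a metal lid, 50 mm wide, 60 mm high; origin under its centre. Leave it.
- spoon: Wooden spoon lying flat, 170 mm long; origin on the worktop under its middle. Leave it.
- plant: Succulent in a clay pot, 84 mm wide, 110 mm high; origin under its centre. Leave it.
- shaker: Dark wooden pepper shaker, 42 mm wide, 74 mm high; origin under its centre. Leave it.
Mind the look-alikes: they are no part of the job. Several things have the shape of the cap; the one meant has the colours described above.

How it is judged:
By the outcome, as a careful person would: the job done as asked, in the order asked, and still so for the second after the job is handed in, while the arm keeps its last pose, push and grip.
It also fails if it takes over 72 s, if anything falls off the work surface, if the arm or the gripper's body presses on something with over 40 N, if the wrist force passes 120 N, or if a joint passes its speed limit or range.

## Working session

There is one attempt and no reset: what is moved stays moved. The work goes in short steps, Python scripts to look and compute and a shell command to move; the robot and the scene stay as the last step left them, time stands still between calls to the robot, and variables do not carry over. Pictures are saved under pics/ and viewed, at most 10 in all, crops included, and the job is handed in when it is done.

```bash
mkdir -p pics; ls; cat > h.py <<'E'
import numpy as np, cv2, pickle
from scipy.spatial.transform import Rotation as R
from bench import robot
def grab(n,f=None):
    d=robot.get_image(n)
    pickle.dump(d,open(f'pics/{n}.pkl','wb'))
    if f: cv2.imwrite(f'pics/{f}.png',d['img'][:,:,::-1])
    return d
def load(n): return pickle.load(open(f'pics/{n}.pkl','rb'))
def rot(o):
    o=np.array(o,float)
    return o if o.shape==(3,3) else (R.from_quat(o).as_matrix() if o.size==4 else R.from_euler('xyz',o).as_matrix())
def ray(d,u,v):
    f=200/np.tan(np.radians(d['fovy'])/2)
    return rot(d['orientation'])@np.array([(u-d['cx'])/f,(v-d['cy'])/f,1.])
def plane(d,u,v,z):
    r=ray(d,u,v);o=np.array(d['origin']);return o+r*(z-o[2])/r[2]
def cloud(d):
    f=200/np.tan(np.radians(d['fovy'])/2);v,u=np.mgrid[:400,:640];z=d['z_map']
    p=np.stack([(u-d['cx'])/f*z,(v-d['cy'])/f*z,z],-1)
    return p@rot(d['orientation']).T+np.array(d['origin'])
def rel(target,):
    s=robot.get_state();Rm=rot(s['orientation']);return Rm.T@(np.array(target)-s['ee_pos'])
E
python3 - <<'E'
from h import *
print({k:np.round(v,3) if not isinstance(v,(str,dict)) else v for k,v in robot.get_state().items()})
a=grab('scene','scene0');b=grab('top','top0')
for d in(a,b):print(d['fovy'],d['cx'],d['cy'],d['origin'],d['orientation'])
E
```

```text
pics
{'time_s': np.float64(0.0), 'q': array([ 1.114,  0.207,  1.543, -0.   ,  1.393, -0.15 ]), 'qd': array([-0.   , -0.001, -0.   ,  0.001, -0.002, -0.002]), 'joint_efforts': array([-0.0000e+00, -3.7089e+01, -2.8142e+01,  7.0000e-02,  3.6000e-02,
       -0.0000e+00]), 'ee_pos': array([0.173, 0.547, 0.204]), 'orientation': array([-3.139, -0.   ,  2.835]), 'contact_force': array([-0.125, -0.212,  0.274]), 'wrist_torque': array([ 0.024,  0.08 , -0.078]), 'gripper_force': np.float64(0.0), 'gripper_width': np.float64(0.094)}
48.94174997419132 316.761982707351 203.92226871643874 [ 1.25139831 -0.54409821  0.88463812] [-2.27140829 -0.01053652  0.96895095]
48.8876156029463 326.7448306869787 199.56853324734487 [ 0.40978994 -0.04392061  1.33702902] [-3.02721857  0.00364636 -1.54925741]
```

View pics/scene0.png

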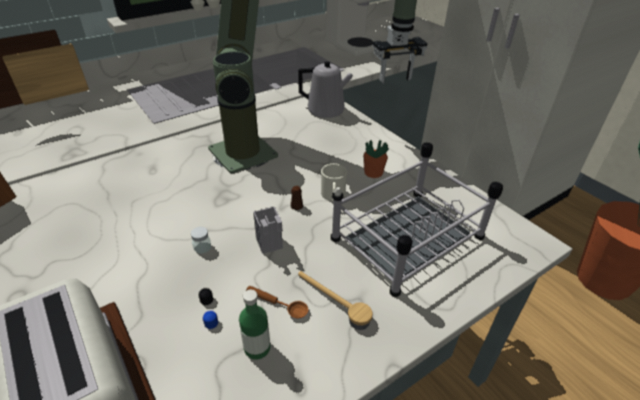

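View pics/top0.png

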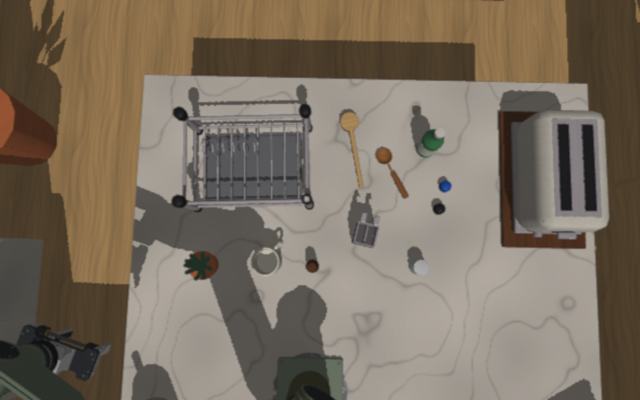

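Candidates for the cap: black one at scene (206,296) / top (438,208); blue look-alike at scene (210,319) / top (445,185); dark shaker at scene (297,197) / top (312,266); caps already on the posts at top (180,113), (305,111), (180,201). I choose the black one by colour. The basket is at top (365,232), the bare post at top (307,200). Next come a close crop and the measurements.

```bash
python3 - <<'E'
from h import *
a=load('scene');b=load('top')
c1=cv2.resize(b['img'][160:260,330:470],None,fx=5,fy=5,interpolation=cv2.INTER_CUBIC)
c2=cv2.resize(b['img'][95:215,165:325],None,fx=5,fy=5,interpolation=cv2.INTER_CUBIC)[:, :]
cv2.imwrite('pics/c1.png',c1[:,:,::-1]);cv2.imwrite('pics/c2.png',c2[:,:,::-1])
def blob(d,box,test):
    u0,u1,v0,v1=box;m=test(d['img'][v0:v1,u0:u1].astype(int));n,l,s,c=cv2.connectedComponentsWithStats(m.astype(np.uint8))
    k=1+np.argmax(s[1:,4]);return c[k]+[u0,v0],s[k]
dark=lambda i:i.max(2)<50
u,s=blob(b,(425,455,197,220),dark);print('cap top',u,s,plane(b,*u,.033),plane(b,*u,.02))
u,s=blob(a,(195,220,285,308),dark);print('cap scn',u,s,plane(a,*u,.02))
for n,box in {'FL':(165,195,190,212),'BL':(165,195,100,125),'BR':(292,318,98,124)}.items():
    u,s=blob(b,box,dark);print(n,u,s,plane(b,*u,.185))
for n,d in(('top',b),('scene',a)):
    P=cloud(d);
    m=(P[...,2]>.06)&(P[...,0]>.25)&(P[...,0]<.5)&(P[...,1]>-.35)&(P[...,1]<-.0)
    n_,l,st,ce=cv2.connectedComponentsWithStats(m.astype(np.uint8))
    for k in range(1,n_):
        if st[k,4]>25:
            q=P[l==k];print(n,st[k],q.min(0).round(3),q.max(0).round(3),np.median(q,0).round(3))
E
```

```text
cap top [438.43373494 208.25301205] [ 9  6 10 11 83] [ 0.54048007 -0.36855549  0.033     ] [ 0.54178294 -0.3717918   0.02      ]
cap scn [205.82352941 296.54705882] [  5   4  13  16 170] [ 0.54953534 -0.37854425  0.02      ]
FL [178.95522388 201.23134328] [  7   6  15  12 134] [0.52936372 0.3527559  0.185     ]
BL [180.09836066 113.6147541 ] [  9   8  14  12 122] [0.7671402  0.36392291 0.185     ]
BR [304.61061947 110.65486726] [  8   6  10  14 113] [0.78221321 0.02804977 0.185     ]
top [352 218  28  31 254] [ 0.41  -0.182  0.061] [ 0.5   -0.044  1.337] [ 0.466 -0.15   0.104]
top [313 261   4  11  34] [ 0.35 -0.01  0.06] [ 0.378 -0.     0.082] [ 0.364 -0.004  0.07 ]
top [417 260  12  11  46] [ 0.359 -0.331  0.06 ] [ 0.387 -0.299  0.066] [ 0.378 -0.316  0.062]
top [413 263   8   7  28] [ 0.361 -0.307  0.06 ] [ 0.379 -0.287  0.066] [ 0.37  -0.295  0.062]
scene [291 186   8   8  43] [ 0.352 -0.016  0.06 ] [ 0.378 -0.     0.074] [ 0.367 -0.008  0.068]
scene [253 206  29  32 552] [ 0.42  -0.188  0.06 ] [ 0.5   -0.118  0.123] [ 0.456 -0.154  0.089]
scene [192 226  13  11  50] [ 0.349 -0.33   0.06 ] [ 0.385 -0.298  0.063] [ 0.367 -0.312  0.061]
```

View pics/c1.png

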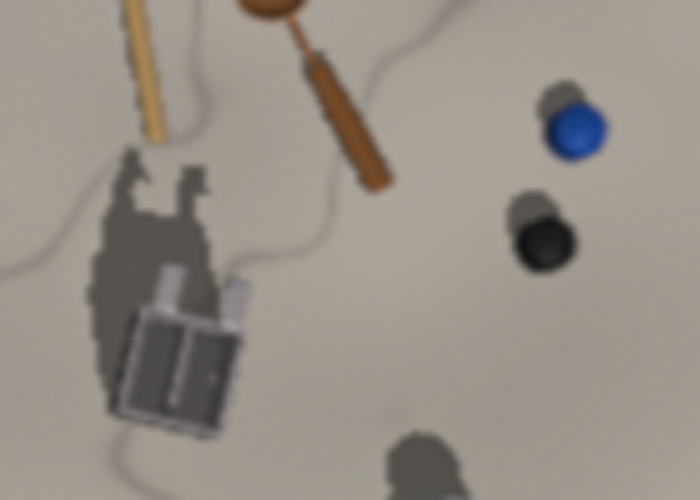

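```bash
python3 - <<'E'
from h import *
a=load('scene');b=load('top')
P=np.vstack([cloud(d).reshape(-1,3) for d in(a,b)])
# basket fit
m=(P[:,0]>.4)&(P[:,0]<.52)&(P[:,1]>-.21)&(P[:,1]<-.1)&(P[:,2]>.02)&(P[:,2]<.13)
q=P[m]
for z0,z1 in((.08,.108),(.108,.13)):
    s=q[(q[:,2]>z0)&(q[:,2]<z1)][:,:2].astype(np.float32);r=cv2.minAreaRect(s);print(z0,len(s),r)
# rack
for n,d in(('scene',a),('top',b)):
    C=cloud(d).reshape(-1,3);I=d['img'].reshape(-1,3).max(1)
    for nm,c in {'FL':(.53,.353),'BL':(.767,.364),'BR':(.782,.028),'FR':(.54,.013)}.items():
        k=(np.hypot(C[:,0]-c[0],C[:,1]-c[1])<.05)&(C[:,2]>.165)&(C[:,2]<.21)
        print(n,nm,k.sum(),C[k].mean(0).round(4) if k.any() else '',C[k,2].max().round(3) if k.any() else '')
E
```

```text
0.08 532 ((0.4713037312030792, -0.1529373675584793), (0.06574000418186188, 0.09621059149503708), 77.27861785888672)
0.108 212 ((0.4706176519393921, -0.15123134851455688), (0.062028009444475174, 0.08663242310285568), 78.83551025390625)
scene FL 131 [0.5365 0.3472 0.1817] 0.193
scene BL 174 [0.7745 0.3571 0.1821] 0.194
scene BR 224 [0.7905 0.0193 0.1834] 0.194
scene FR 52 [0.5486 0.0121 0.1739] 0.186
top FL 161 [0.5301 0.3539 0.1881] 0.197
top BL 161 [0.7674 0.3646 0.1874] 0.198
top BR 143 [0.7816 0.0282 0.188 ] 0.198
top FR 69 [0.5459 0.017  0.1729] 0.189
```

The crop shows the black cap at (545,242), the blue look-alike at (576,130), and the basket with its hooks towards +x and a little to the right, so its yaw is about -12°.

```bash
python3 - <<'E'
from h import *
d=grab('wrist');s=robot.get_state();Rt=rot(s['orientation'])
print('cam in tool',Rt.T@(np.array(d['origin'])-s['ee_pos']),'\n',Rt.T@rot(d['orientation']),d['fovy'],d['cx'],d['cy'])
print('rel',rel([.4576,-.150,.26]), 'yaw',np.degrees(s['orientation'][2]))
C=cloud(load('top'))
for n,(u,v) in {'mug':(265,258),'plant':(202,265),'shaker':(312,266)}.items():print(n,C[v,u])
E
```

```text
cam in tool [ 0.07157601  0.00114896 -0.1799768 ] 
 [[ 2.62606011e-04 -9.69153110e-01 -2.46459287e-01]
 [ 9.99999553e-01  4.78239909e-04 -8.15070937e-04]
 [ 9.07795201e-04 -2.46458963e-01  9.69152803e-01]] 68.18255980391879 316.7586568081938 205.72923155127694
rel [-0.48161492 -0.57927067 -0.05456892] yaw 162.4215780578804
mug [0.3822226  0.14544942 0.00750037]
plant [0.36022403 0.31286438 0.07956966]
shaker [0.36393466 0.00162663 0.07301992]
```

```bash
python3 -m handwheel '{"offset":[[0,0,-0.05],[-0.48,-0.58,-0.06],[-0.48,-0.58,-0.06],[-0.48,-0.58,-0.06],[-0.48,-0.58,-0.06],[-0.48,-0.58,-0.06],[-0.48,-0.58,-0.06],[-0.48,-0.58,-0.06],[-0.48,-0.58,-0.06],[-0.48,-0.58,-0.06],[-0.48,-0.58,-0.06],[-0.48,-0.58,-0.06],[-0.48,-0.58,-0.06],[-0.48,-0.58,-0.06],[-0.48,-0.58,-0.06],[-0.48,-0.58,-0.06],[-0.48,-0.58,-0.06],[-0.48,-0.58,-0.06],[-0.48,-0.58,-0.06],[-0.48,-0.58,-0.06]],"turn":[[0,0,0],[0,0,-5.6],[0,0,-5.6],[0,0,-5.6],[0,0,-5.6],[0,0,-5.6],[0,0,-5.6],[0,0,-5.6],[0,0,-5.6],[0,0,-5.6],[0,0,-5.6],[0,0,-5.6],[0,0,-5.6],[0,0,-5.6],[0,0,-5.6],[0,0,-5.6],[0,0,-5.6],[0,0,-5.6],[0,0,-5.6],[0,0,-5.6]],"fingers":[1,1,1,1,1,1,1,1,1,1,1,1,1,1,1,1,1,1,1,1]}'
python3 - <<'E'
from h import *
d=grab('wrist','w1');C=cloud(d);P=C.reshape(-1,3)
m=(P[:,0]>.4)&(P[:,0]<.55)&(P[:,1]>-.23)&(P[:,1]<-.08)
for z0,z1 in((.03,.108),(.095,.108),(.112,.13)):
    s=P[m&(P[:,2]>z0)&(P[:,2]<z1)][:,:2].astype(np.float32)
    if len(s)>5: print(z0,len(s),cv2.minAreaRect(s),s.min(0),s.max(0))
E
```

```text
time_s: 2.15
ee_pos: [0.4556, -0.1482, 0.2654]
orientation: [3.141, -0.0, 2.934]
contact_force: [0.1, 0.4, -0.6]
gripper_width: 0.0942
gripper_force: 0.0
0.03 1803 ((0.46749237179756165, -0.1524219810962677), (0.06057198718190193, 0.08651165664196014), 77.2203140258789) [ 0.41942853 -0.18608586] [ 0.50674343 -0.11413497]
0.095 734 ((0.4675998091697693, -0.15244634449481964), (0.06057198718190193, 0.08629131317138672), 77.2203140258789) [ 0.41959035 -0.18608586] [ 0.50674343 -0.11472937]
0.112 521 ((0.49626561999320984, -0.15919604897499084), (0.04983207583427429, 0.02729223109781742), 77.72874450683594) [ 0.4779027  -0.18543878] [ 0.51459444 -0.13211691]
```

View pics/w1.png

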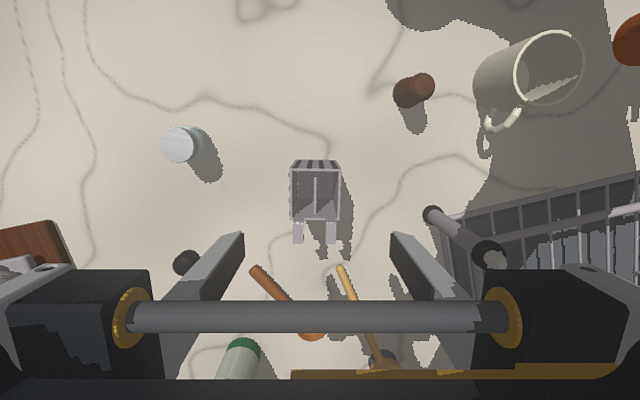

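The wrist view shows the basket centred between the fingers (315,195), hooks pointing down the image, and the bare post's top near (490,255). The next move is down onto the basket.

```bash
python3 -m handwheel '{"offset":[[0,-0.001,0.04],[0,-0.001,0.08],[0,-0.001,0.12],[0,-0.001,0.15],[0,-0.001,0.18],[0,-0.001,0.197],[0,-0.001,0.197],[0,-0.001,0.197],[0,-0.001,0.197],[0,-0.001,0.197],[0,-0.001,0.197],[0,-0.001,0.197],[0,-0.001,0.197],[0,-0.001,0.197],[0,-0.001,0.197],[0,-0.001,0.197]],"turn":[[0,0,0.7],[0,0,0.7],[0,0,0.7],[0,0,0.7],[0,0,0.7],[0,0,0.7],[0,0,0.7],[0,0,0.7],[0,0,0.7],[0,0,0.7],[0,0,0.7],[0,0,0.7],[0,0,0.7],[0,0,0.7],[0,0,0.7],[0,0,0.7]],"fingers":[1,1,1,1,1,1,1,0.5,0.5,0.5,0.5,0.5,0.5,0.5,0.5,0.5]}' 30
python3 - <<'E'
from h import *
print(rel([.5,.18,.068+.13]))
E
```

```text
time_s: 3.8
ee_pos: [0.4565, -0.151, 0.0693]
orientation: [-3.141, 0.001, 2.92]
contact_force: [-0.5, 0.5, 5.7]
gripper_width: 0.0599
gripper_force: 30.0
[ 0.03007215  0.33242963 -0.12883636]
```

```bash
python3 -m handwheel '{"offset":[[0,0,-0.04],[0,0,-0.08],[0,0,-0.13],[0.01,0.04,-0.13],[0.02,0.08,-0.13],[0.03,0.12,-0.13],[0.04,0.16,-0.13],[0.05,0.2,-0.13],[0.06,0.24,-0.13],[0.07,0.28,-0.13],[0.079,0.322,-0.13],[0.079,0.322,-0.13],[0.079,0.322,-0.13],[0.079,0.322,-0.13],[0.079,0.322,-0.13]],"turn":[[0,0,0],[0,0,0],[0,0,0],[0,0,0],[0,0,0],[0,0,0],[0,0,-2],[0,0,-5],[0,0,-8],[0,0,-11],[0,0,-13],[0,0,-15.2],[0,0,-15.2],[0,0,-15.2],[0,0,-15.2]],"fingers":[0.5,0.5,0.5,0.5,0.5,0.5,0.5,0.5,0.5,0.5,0.5,0.5,0.5,0.5,0.5]}' 30
python3 - <<'E'
from h import *
d=grab('wrist','w2');P=cloud(d).reshape(-1,3)
print(robot.get_state()['ee_pos'])
# rail: points near top
m=(P[:,2]>.12)&(P[:,2]<.142)&(P[:,0]>.5)&(P[:,0]<.58)&(P[:,1]>.03)&(P[:,1]<.33);q=P[m];print('rail',len(q))
for y in np.arange(.04,.33,.03):
    k=q[abs(q[:,1]-y)<.015]
    if len(k)>4: print(round(y,2),len(k),k.min(0).round(4),k.max(0).round(4),k.mean(0).round(4))
b=(P[:,2]>.2)&(P[:,2]<.27)&(P[:,0]>.38)&(P[:,0]<.53)&(P[:,1]>.13)&(P[:,1]<.23);q=P[b]
for z0,z1 in((.225,.24),(.242,.262)):
    k=q[(q[:,2]>z0)&(q[:,2]<z1)][:,:2].astype(np.float32)
    if len(k)>5:print(z0,cv2.minAreaRect(k))
c=(np.hypot(P[:,0]-.547,P[:,1]-.012)<.04)&(P[:,2]>.15)&(P[:,2]<.2);print('post',c.sum(),P[c].mean(0) if c.any() else '',P[c].max(0) if c.any() else '')
E
```

```text
time_s: 5.3
ee_pos: [0.4492, 0.1799, 0.1979]
orientation: [-3.141, -0.001, -3.1]
contact_force: [-0.3, 0.1, -2.6]
gripper_width: 0.0599
gripper_force: 30.0
[0.44940334 0.179853   0.19811741]
rail 0
0.225 ((0.4621265232563019, 0.18151894211769104), (0.0890759825706482, 0.08407983928918839), 2.325657844543457)
0.242 ((0.4716823697090149, 0.18182918429374695), (0.06543692201375961, 0.08430751413106918), 2.578650712966919)
post 0
```

View pics/w2.png

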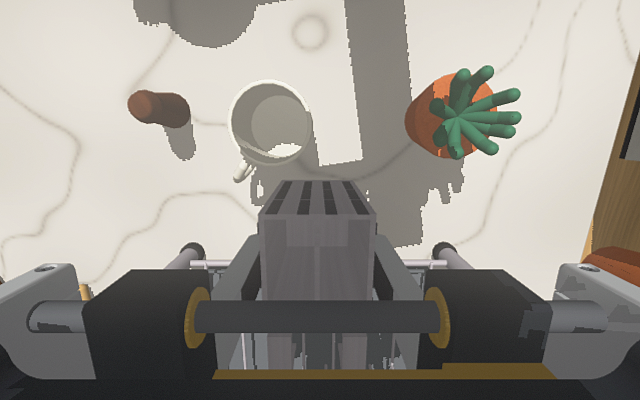

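The basket (315,250) is held straight and the mug is clear behind it, but the gripper hides the rail. I'll measure hook against rail in the scene and top cameras.

```bash
python3 - <<'E'
from h import *
for n in('top','scene'):
    old=cloud(load(n)).reshape(-1,3)
    m=(old[:,2]>.122)&(old[:,2]<.142)&(old[:,0]>.515)&(old[:,0]<.565)&(old[:,1]>.04)&(old[:,1]<.32);q=old[m]
    f=np.polyfit(q[:,1]-.18,q[:,0],1);print(n,'rail',len(q),f,q[:,2].max(),q[:,2].mean(),q[:,0].std())
    d=grab(n,n+'1');P=cloud(d).reshape(-1,3)
    b=(P[:,2]>.2)&(P[:,2]<.26)&(P[:,0]>.47)&(P[:,0]<.53)&(P[:,1]>.13)&(P[:,1]<.23);q=P[b]
    if len(q)>3:print('hook',len(q),q.min(0),q.max(0),q.mean(0), cv2.minAreaRect(q[:,:2].astype(np.float32)))
a=cv2.imread('pics/scene1.png')[110:270,310:510];cv2.imwrite('pics/s1c.png',cv2.resize(a,None,fx=3.5,fy=3.5,interpolation=cv2.INTER_CUBIC))
E
```

```text
top rail 361 [-0.04398907  0.53876594] 0.14133039664470326 0.13467515405952799 0.004509791411661527
hook 42 [0.48434621 0.15939165 0.22186885] [0.50930432 0.17239887 0.25390586] [0.49887813 0.16528934 0.24744175] ((0.4968222379684448, 0.16597312688827515), (0.012840738520026207, 0.02498686872422695), 88.4717788696289)
scene rail 282 [-0.04434479  0.54055715] 0.13813551629959142 0.132201457090248 0.004387637634085479
hook 310 [0.47041385 0.14773144 0.20041473] [0.50880512 0.21227454 0.25334618] [0.48831936 0.17651721 0.22926898] ((0.4916874170303345, 0.17879058420658112), (0.06419550627470016, 0.03764289990067482), 85.3341064453125)
```

View pics/s1c.png

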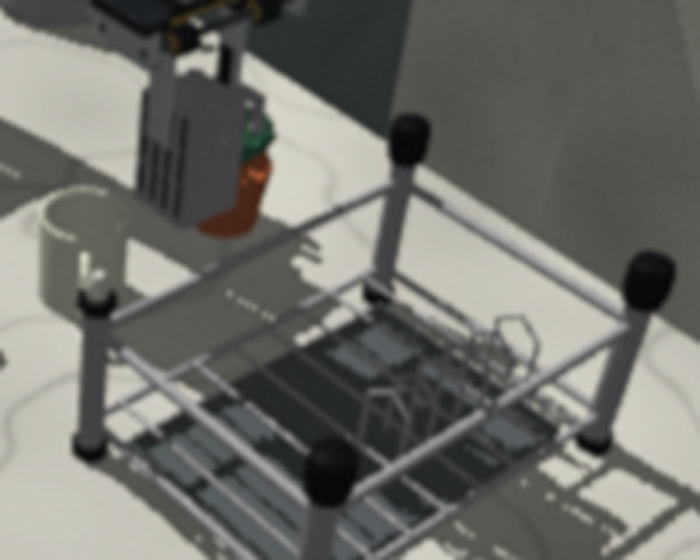

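The scene crop shows the basket held level above the front rail, and the bare post with its white stud at crop (97,290). Now 49 mm forward, then down most of the way.

```bash
python3 -m handwheel '{"offset":[[-0.025,0,0],[-0.049,0,0],[-0.049,0,0],[-0.049,0,0.03],[-0.049,0,0.05],[-0.049,0,0.07],[-0.049,0,0.085],[-0.049,0,0.095],[-0.049,0,0.1],[-0.049,0,0.105],[-0.049,0,0.108],[-0.049,0,0.108],[-0.049,0,0.108]],"turn":[[0,0,0],[0,0,0],[0,0,0],[0,0,0],[0,0,0],[0,0,0],[0,0,0],[0,0,0],[0,0,0],[0,0,0],[0,0,0],[0,0,0],[0,0,0]],"fingers":[0.5,0.5,0.5,0.5,0.5,0.5,0.5,0.5,0.5,0.5,0.5,0.5,0.5]}' 30
python3 - <<'E'
from h import *
d=grab('scene','scene2');P=cloud(d).reshape(-1,3)
b=(P[:,2]>.1)&(P[:,2]<.2)&(P[:,0]>.5)&(P[:,0]<.58)&(P[:,1]>.13)&(P[:,1]<.23);q=P[b];print(q.max(0))
k=q[q[:,2]>.137];print(len(k),k.max(0),k.min(0))
a=cv2.imread('pics/scene2.png')[130:260,320:460];cv2.imwrite('pics/s2c.png',cv2.resize(a,None,fx=4.5,fy=4.5,interpolation=cv2.INTER_CUBIC))
E
```

```text
time_s: 6.75
ee_pos: [0.4989, 0.183, 0.091]
orientation: [3.141, 0.001, -3.098]
contact_force: [-0.6, -1.1, -1.8]
gripper_width: 0.0602
gripper_force: 30.0
[0.55934044 0.22937101 0.19966345]
226 [0.55689264 0.22937101 0.19966345] [0.50001366 0.13132083 0.13702174]
```

View pics/s2c.png

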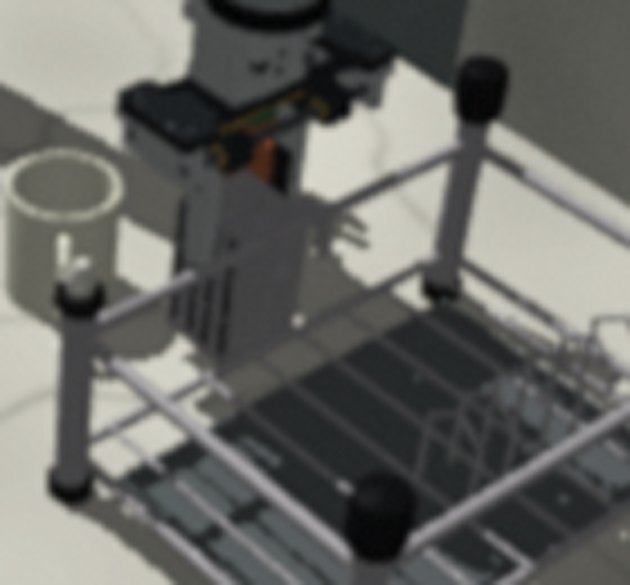

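The basket (240,270 in the crop) is behind the rail, with the rail passing in front of it and the hooks' height just above. I lower it slowly until the force shows it is seated.

```bash
python3 -m handwheel '{"offset":[[0,0,0.002],[0,0,0.003],[0,0,0.004],[0,0,0.005],[0,0,0.005],[0,0,0.005]],"turn":[[0,0,0],[0,0,0],[0,0,0],[0,0,0],[0,0,0],[0,0,0]],"fingers":[0.5,0.5,0.5,0.5,0.5,0.5]}' 30; python3 -m handwheel '{"offset":[[0,0,0.001],[0,0,0.002],[0,0,0.002],[0,0,0.002]],"turn":[[0,0,0],[0,0,0],[0,0,0],[0,0,0]],"fingers":[0.5,0.5,0.5,0.5]}' 30
```

```text
time_s: 7.4
ee_pos: [0.4986, 0.183, 0.0863]
orientation: [-3.142, 0.0, -3.097]
contact_force: [-3.5, -0.5, 5.5]
gripper_width: 0.0596
gripper_force: 30.0
time_s: 7.8
ee_pos: [0.4997, 0.183, 0.0848]
orientation: [3.141, 0.003, -3.097]
contact_force: [-2.5, -1.2, 6.2]
gripper_width: 0.0597
gripper_force: 30.0
```

Contact comes at the expected height, so I release slowly and check before retreating.

```bash
python3 -m handwheel '{"offset":[[0,0,0],[0,0,0],[0,0,0],[0,0,0],[0,0,0],[0,0,0],[0,0,0],[0,0,0]],"turn":[[0,0,0],[0,0,0],[0,0,0],[0,0,0],[0,0,0],[0,0,0],[0,0,0],[0,0,0]],"fingers":[0.64,0.66,0.7,0.8,0.9,0.95,0.95,0.95]}' 10
python3 -m handwheel '{"offset":[[0,0,-0.01],[0,0,-0.03],[0,0,-0.06],[0,0,-0.1],[0,0,-0.15],[0,0,-0.2],[0,0,-0.2],[0.04,0,-0.22],[0.08,0,-0.22],[0.08,0,-0.22],[0.08,0,-0.22]],"turn":[[0,0,0],[0,0,0],[0,0,0],[0,0,0],[0,0,0],[0,0,0],[0,0,0],[0,0,0],[0,0,0],[0,0,0],[0,0,0]],"fingers":[0.95,0.95,0.95,0.95,0.95,0.95,0.95,0.95,0.95,0.95,0.95]}'
python3 - <<'E'
from h import *
d=grab('wrist','w3');P=cloud(d).reshape(-1,3)
b=(P[:,2]>.1)&(P[:,2]<.145)&(P[:,0]>.45)&(P[:,0]<.58)&(P[:,1]>.14)&(P[:,1]<.23);q=P[b]
k=q[(q[:,2]>.1365)];print(len(k),k.max(0),k.min(0),k.mean(0))
k=q[(q[:,0]<.49)];print(len(k),k.max(0),k.min(0),k.mean(0))
# bare post in wrist view
c=(np.hypot(P[:,0]-.547,P[:,1]-.012)<.05)&(P[:,2]>.15)&(P[:,2]<.2);q=P[c]
print('post',len(q))
if len(q): print(q.mean(0),q.min(0),q.max(0)); t=q[q[:,2]>.178]; print('tip',len(t),t.mean(0),t.min(0),t.max(0))
E
```

```text
time_s: 8.6
ee_pos: [0.4984, 0.1829, 0.0834]
orientation: [3.142, -0.0, -3.098]
contact_force: [0.8, 0.2, -1.0]
gripper_width: 0.0892
gripper_force: 0.0
time_s: 9.7
ee_pos: [0.4181, 0.1795, 0.3037]
orientation: [3.142, 0.001, -3.097]
contact_force: [-0.3, 0.3, 0.8]
gripper_width: 0.0896
gripper_force: 0.0
386 [0.5541689  0.22625596 0.14199446] [0.52460021 0.14721179 0.13651578] [0.5389866  0.18467499 0.13951781]
413 [0.48997742 0.21303028 0.12225598] [0.46620224 0.15218435 0.10016236] [0.47198993 0.18264236 0.11457071]
post 201
[0.53556552 0.0126236  0.16632405] [0.52924957 0.0018205  0.15422854] [0.54832886 0.02242298 0.18268233]
tip 19 [0.5394715  0.01377671 0.18017036] [0.53713733 0.01033697 0.17810193] [0.54231729 0.01669716 0.18268233]
```

View pics/w3.png

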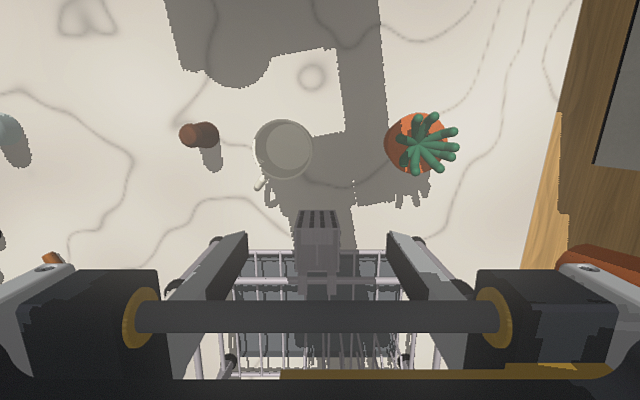

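The wrist view shows the basket (318,240) hanging outside the rail. Its hook tops are at z≈0.139 m and span x 0.525–0.554 m around the rail, so it is seated. Next the arm goes above the bare post to locate the stud precisely.

```bash
python3 -m handwheel '{"offset":[[-0.025,-0.04,-0.02],[-0.05,-0.08,-0.036],[-0.08,-0.12,-0.036],[-0.1,-0.15,-0.036],[-0.11,-0.172,-0.036],[-0.11,-0.172,-0.036],[-0.11,-0.172,-0.036],[-0.11,-0.172,-0.036]],"turn":[[0,0,0],[0,0,0],[0,0,0],[0,0,0],[0,0,0],[0,0,0],[0,0,0],[0,0,0]],"fingers":[0.95,0.95,0.95,0.95,0.95,0.95,0.95,0.95]}'
python3 - <<'E'
from h import *
d=grab('wrist','w4');C=cloud(d);P=C.reshape(-1,3)
print(robot.get_state()['ee_pos'],robot.get_state()['orientation'])
c=(np.hypot(P[:,0]-.547,P[:,1]-.012)<.05)&(P[:,2]>.15)&(P[:,2]<.2);q=P[c]
for z0,z1 in((.155,.170),(.170,.180),(.180,.19)):
    t=q[(q[:,2]>z0)&(q[:,2]<z1)];
    if len(t)>3: print(z0,len(t),t.mean(0),t.min(0),t.max(0),cv2.minEnclosingCircle(t[:,:2].astype(np.float32)))
m=(c.reshape(400,640));v,u=np.nonzero(m);print(u.min(),u.max(),v.min(),v.max())
a=d['img'][v.min()-25:v.max()+25,u.min()-25:u.max()+25];print(u.min()-25,v.min()-25)
cv2.imwrite('pics/w4c.png',cv2.resize(a[:,:,::-1],None,fx=6,fy=6,interpolation=cv2.INTER_NEAREST))
E
```

```text
time_s: 10.55
ee_pos: [0.536, 0.0131, 0.3392]
orientation: [3.141, -0.001, -3.097]
contact_force: [-0.3, -0.2, 0.4]
gripper_width: 0.0894
gripper_force: 0.0
[0.53582954 0.01336285 0.33941686] [ 3.14123381e+00 -1.10960714e-04 -3.09631337e+00]
0.155 325 [0.542363   0.01551802 0.16465687] [0.52976503 0.00110553 0.15548342] [0.55998989 0.03086801 0.16927374] ((0.5448290705680847, 0.01583441160619259), 0.01528362836688757)
0.17 73 [0.54237326 0.01576087 0.17647645] [0.5368965  0.00858259 0.17035723] [0.55271701 0.02375736 0.17998418] ((0.5447543859481812, 0.016169972717761993), 0.010437922552227974)
0.18 89 [0.54421949 0.01593224 0.18344542] [0.53880546 0.01012404 0.18000592] [0.55050222 0.02210809 0.18666292] ((0.5449233055114746, 0.016099819913506508), 0.006756678223609924)
306 330 185 210
281 160
```

View pics/w4c.png

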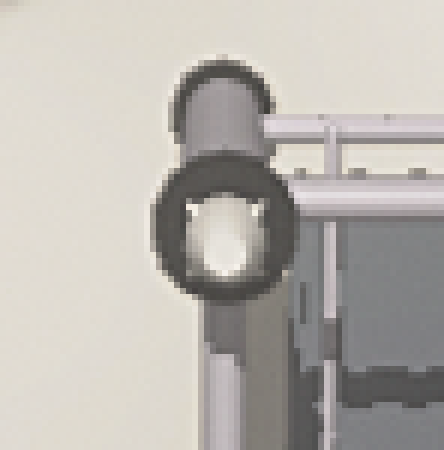

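The crop shows the white stud at about (225,235), with the washer circle around it. The measured circles at three heights agree on the axis at (0.5448, 0.0160). Now to the cap.

```bash
python3 -m handwheel '{"offset":[[0,-0.04,0],[0.008,-0.08,0],[0.008,-0.12,0],[0.008,-0.16,0],[0.008,-0.2,0.02],[0.008,-0.24,0.04],[0.008,-0.28,0.06],[0.008,-0.32,0.08],[0.008,-0.36,0.08],[0.008,-0.387,0.08],[0.008,-0.387,0.08],[0.008,-0.387,0.08],[0.008,-0.387,0.08],[0.008,-0.387,0.08]],"turn":[[0,0,0],[0,0,0],[0,0,0],[0,0,0],[0,0,0],[0,0,0],[0,0,0],[0,0,0],[0,0,0],[0,0,0],[0,0,0],[0,0,0],[0,0,0],[0,0,0]],"fingers":[0.95,0.95,0.95,0.95,0.95,0.95,0.95,0.95,0.95,0.95,0.95,0.95,0.95,0.95]}'
cat > capm.py <<'E'
from h import *
d=grab('wrist','cap%d'%(robot.get_state()['time_s']*100));C=cloud(d)
print(robot.get_state()['ee_pos'],robot.get_state()['orientation'])
m=(d['img'].max(2)<70)&(np.hypot(C[...,0]-.546,C[...,1]+.374)<.045)&(C[...,2]>.008)&(C[...,2]<.05)
q=C[m];print(len(q),q.min(0),q.max(0))
t=q[q[:,2]>.027];c,r=cv2.minEnclosingCircle(t[:,:2].astype(np.float32));print('cap',c,r,len(t),'rel',rel([*c,.004]))
E
python3 capm.py
```

```text
time_s: 12.0
ee_pos: [0.5455, -0.3729, 0.26]
orientation: [-3.141, 0.001, -3.095]
contact_force: [0.4, 0.1, -0.1]
gripper_width: 0.0893
gripper_force: 0.0
[ 0.54549916 -0.37304682  0.26003202] [-3.14133244e+00  5.34135225e-04 -3.09564176e+00]
28 [ 0.52409797 -0.39017563  0.01696021] [ 0.55632919 -0.36025116  0.03110048]
cap (0.5407864451408386, -0.3761776387691498) 0.016080232337117195 13 rel [ 0.00498831 -0.00284441  0.25603014]
```

```bash
python3 - <<'E'
from h import *
d=load('wrist');C=cloud(d)
m=(np.hypot(C[...,0]-.544,C[...,1]+.374)<.035)&(C[...,2]>.012)&(C[...,2]<.05)
q=C[m];print(len(q),q.min(0),q.max(0),np.median(d['img'][m],0))
t=q[q[:,2]>.026];c,r=cv2.minEnclosingCircle(t[:,:2].astype(np.float32));print('cap',c,r,len(t),'rel',rel([*c,.004]))
e=cv2.fitEllipse(cv2.findContours((m&(C[...,2]>.012)).astype(np.uint8),0,1)[0][0]);print(e)
v,u=np.nonzero(m);a=d['img'][v.min()-40:v.max()+40,u.min()-50:u.max()+50]
cv2.imwrite('pics/capc.png',cv2.resize(a[:,:,::-1],None,fx=4,fy=4))
E
```

```text
469 [ 0.52380878 -0.39308167  0.01206854] [ 0.55704706 -0.36025116  0.03567474] [79. 76. 73.]
cap (0.5407764911651611, -0.37635454535484314) 0.016901999711990356 426 rel [ 0.00500638 -0.00302068  0.25603018]
((313.8324890136719, 178.08779907226562), (23.03861427307129, 24.07314109802246), 175.79931640625)
```

View pics/capc.png

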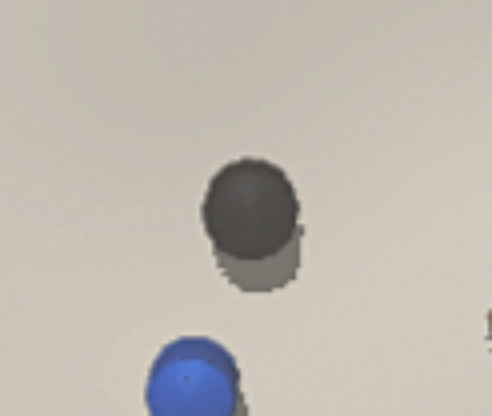

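The close crop shows the black (dark) cap at (250,208), clearly apart from the blue one at (192,385). The fitted radius is 16.9 mm. Descending and gripping.

```bash
python3 -m handwheel '{"offset":[[0.005,-0.003,0.04],[0.005,-0.003,0.08],[0.005,-0.003,0.12],[0.005,-0.003,0.16],[0.005,-0.003,0.2],[0.005,-0.003,0.23],[0.005,-0.003,0.25],[0.005,-0.003,0.256],[0.005,-0.003,0.256],[0.005,-0.003,0.256],[0.005,-0.003,0.256],[0.005,-0.003,0.256],[0.005,-0.003,0.256],[0.005,-0.003,0.256],[0.005,-0.003,0.256],[0.005,-0.003,0.256],[0.005,-0.003,0.256],[0.005,-0.003,0.256]],"turn":[[0,0,0],[0,0,0],[0,0,0],[0,0,0],[0,0,0],[0,0,0],[0,0,0],[0,0,0],[0,0,0],[0,0,0],[0,0,0],[0,0,0],[0,0,0],[0,0,0],[0,0,0],[0,0,0],[0,0,0],[0,0,0]],"fingers":[0.95,0.95,0.95,0.95,0.95,0.95,0.95,0.95,0.95,0.2,0.2,0.2,0.2,0.2,0.2,0.2,0.2,0.2]}' 45
python3 - <<'E'
from h import *
d=grab('wrist');C=cloud(d)
m=(np.hypot(C[...,0]-.5408,C[...,1]+.376)<.018)&(C[...,2]>.02)&(C[...,2]<.045)
q=C[m];print(len(q),q.min(0),q.max(0)) if m.any() else print('none')
s=robot.get_state();p=np.array(s['ee_pos']);print(p,s['orientation'],s['gripper_width'])
if m.any():
    t=q[q[:,2]>.026];c,r=cv2.minEnclosingCircle(t[:,:2].astype(np.float32));print(c,r,len(t))
E
```

```text
time_s: 13.85
ee_pos: [0.5401, -0.3777, 0.0034]
orientation: [3.141, -0.0, -3.098]
contact_force: [-0.2, -0.6, 1.4]
gripper_width: 0.0339
gripper_force: 45.0
2849 [ 0.5238356  -0.39383998  0.02002154] [ 0.55676146 -0.35940663  0.04492779]
[ 0.54009284 -0.37772589  0.00341068] [ 3.14147808e+00 -1.59296508e-04 -3.09751672e+00] 0.033896911867599425
(0.5406962037086487, -0.3760354816913605) 0.01800883747637272 2581
```

```bash
python3 -m handwheel '{"offset":[[0,0,-0.02],[0,0,-0.06],[0,0,-0.11],[0,0,-0.16],[0,0.02,-0.2],[-0.002,0.05,-0.22],[-0.005,0.09,-0.22],[-0.007,0.13,-0.22],[-0.009,0.17,-0.22],[-0.011,0.21,-0.22],[-0.014,0.25,-0.22],[-0.016,0.29,-0.22],[-0.018,0.33,-0.22],[-0.02,0.37,-0.22],[-0.021,0.392,-0.22],[-0.021,0.392,-0.22],[-0.021,0.392,-0.22],[-0.021,0.392,-0.22],[-0.021,0.392,-0.22]],"turn":[[0,0,0],[0,0,0],[0,0,0],[0,0,0],[0,0,0],[0,0,0],[0,0,0],[0,0,0],[0,0,0],[0,0,0],[0,0,0],[0,0,0],[0,0,0],[0,0,0],[0,0,0],[0,0,0],[0,0,0],[0,0,0],[0,0,0]],"fingers":[0.2,0.2,0.2,0.2,0.2,0.2,0.2,0.2,0.2,0.2,0.2,0.2,0.2,0.2,0.2,0.2,0.2,0.2,0.2]}' 45
python3 - <<'E'
from h import *
for i in range(3):
    d=grab('wrist');s=robot.get_state();print(s['ee_pos'],s['orientation'],s['gripper_width'],s['contact_force'])
p=np.array(s['ee_pos']);print(rel([.544,.0154,p[2]]))
C=cloud(d);Rt=rot(s['orientation']);L=(C.reshape(-1,3)-p)@Rt
m=(abs(L[:,0])<.03)&(abs(L[:,1])<.0155)&(L[:,2]>-.036)&(L[:,2]<-.02);t=L[m];print(m.sum(),t.min(0),t.max(0),np.percentile(t[:,2],[10,50,90]))
E
```

```text
time_s: 15.8
ee_pos: [0.544, 0.0135, 0.2234]
orientation: [-3.141, -0.0, -3.099]
contact_force: [0.2, 0.2, -0.8]
gripper_width: 0.0336
gripper_force: 45.0
[0.54396803 0.01353902 0.22339186] [-3.14139040e+00 -6.54701607e-05 -3.09943152e+00] 0.033998920517001895 [-0.36254011 -0.81639413  0.05737601]
[0.54391186 0.01366919 0.22335115] [-3.14145454e+00 -1.76631826e-04 -3.09929138e+00] 0.033676072389152864 [-0.53417407 -0.23403975 -0.8755108 ]
[0.54392157 0.01380621 0.22338898] [-3.14147350e+00 -1.16789668e-04 -3.09911294e+00] 0.03407898227984367 [-1.06817375 -1.08885707 -0.33866023]
[-1.46043024e-04  1.58901681e-03 -2.06388657e-07]
2510 [-0.01649976 -0.01548525 -0.03217671] [ 0.01624476  0.01542027 -0.02000118] [-0.03016305 -0.02839757 -0.02421736]
```

```bash
python3 -m handwheel '{"offset":[[0,0.002,0],[-0.0005,0.002,0.015],[-0.0005,0.002,0.028],[-0.0005,0.002,0.036],[-0.0005,0.002,0.041],[-0.0005,0.002,0.045],[-0.0005,0.002,0.045],[-0.0005,0.002,0.045],[-0.0005,0.002,0.045]],"turn":[[0,0,0],[0,0,0],[0,0,0],[0,0,0],[0,0,0],[0,0,0],[0,0,0],[0,0,0],[0,0,0]],"fingers":[0.2,0.2,0.2,0.2,0.2,0.2,0.2,0.2,0.2]}' 55
python3 -m handwheel '{"offset":[[0,0,0.002],[0,0,0.004],[0,0,0.006],[0,0,0.007],[0,0,0.007],[0,0,0.007]],"turn":[[0,0,0],[0,0,0],[0,0,0],[0,0,0],[0,0,0],[0,0,0]],"fingers":[0.2,0.2,0.2,0.2,0.2,0.2]}' 55
```

```text
time_s: 16.85
ee_pos: [0.5448, 0.0167, 0.1791]
orientation: [-3.141, 0.001, -3.098]
contact_force: [0.1, -0.8, -0.0]
gripper_width: 0.0337
gripper_force: 55.0
time_s: 17.45
ee_pos: [0.5443, 0.0164, 0.1714]
orientation: [-3.141, 0.0, -3.098]
contact_force: [-0.5, -1.8, 0.5]
gripper_width: 0.0337
gripper_force: 55.0
```

```bash
python3 -m handwheel '{"offset":[[0,-0.0005,0.0005],[0,-0.0005,0.001],[0,-0.0005,0.0015],[0,-0.0005,0.002],[0,-0.0005,0.002]],"turn":[[0,0,0],[0,0,0],[0,0,0],[0,0,0],[0,0,0]],"fingers":[0.2,0.2,0.2,0.2,0.2]}' 60
python3 -m handwheel '{"offset":[[0,0,0.0005],[0,0,0.001],[0,0,0.0015],[0,0,0.002],[0,0,0.002]],"turn":[[0,0,0],[0,0,0],[0,0,0],[0,0,0],[0,0,0]],"fingers":[0.2,0.2,0.2,0.2,0.2]}' 60
python3 -m handwheel '{"offset":[[0,0,0.0005],[0,0,0.001],[0,0,0.001]],"turn":[[0,0,0],[0,0,0],[0,0,0]],"fingers":[0.2,0.2,0.2]}' 60
```

```text
time_s: 17.95
ee_pos: [0.5447, 0.0159, 0.1698]
orientation: [-3.141, 0.001, -3.098]
contact_force: [-0.7, -2.0, 3.3]
gripper_width: 0.0337
gripper_force: 60.0
time_s: 18.45
ee_pos: [0.5449, 0.0161, 0.1689]
orientation: [-3.141, 0.002, -3.098]
contact_force: [-2.4, -2.1, 7.3]
gripper_width: 0.0333
gripper_force: 60.0
time_s: 18.75
ee_pos: [0.5451, 0.0161, 0.1681]
orientation: [-3.141, 0.002, -3.098]
contact_force: [-1.0, -2.6, 6.4]
gripper_width: 0.0333
gripper_force: 60.0
```

```bash
python3 -m handwheel '{"offset":[[0,0,0.0005],[0,0,0.001],[0,0,0.001]],"turn":[[0,0,0],[0,0,0],[0,0,0]],"fingers":[0.2,0.2,0.2]}' 60
python3 -m handwheel '{"offset":[[0,0,0.0005],[0,0,0.001],[0,0,0.001]],"turn":[[0,0,0],[0,0,0],[0,0,0]],"fingers":[0.2,0.2,0.2]}' 60
python3 -m handwheel '{"offset":[[0,0,0.0005],[0,0,0.001],[0,0,0.001]],"turn":[[0,0,0],[0,0,0],[0,0,0]],"fingers":[0.2,0.2,0.2]}' 60
```

```text
time_s: 19.05
ee_pos: [0.5447, 0.0163, 0.1656]
orientation: [-3.141, 0.001, -3.098]
contact_force: [-0.2, -2.8, 4.4]
gripper_width: 0.0333
gripper_force: 60.0
time_s: 19.35
ee_pos: [0.5447, 0.0162, 0.1648]
orientation: [-3.141, 0.001, -3.098]
contact_force: [0.4, -1.5, 6.0]
gripper_width: 0.0335
gripper_force: 60.0
time_s: 19.65
ee_pos: [0.5447, 0.0162, 0.1641]
orientation: [-3.141, 0.001, -3.098]
contact_force: [-0.1, -1.6, 7.6]
gripper_width: 0.0333
gripper_force: 60.0
```

Between 0.168 and 0.1656 the force dropped with a jump: the click. Now I squeeze the washer to about 14 N.

```bash
python3 -m handwheel '{"offset":[[0,0,0.0005],[0,0,0.001],[0,0,0.001]],"turn":[[0,0,0],[0,0,0],[0,0,0]],"fingers":[0.2,0.2,0.2]}' 60
python3 -m handwheel '{"offset":[[0,0,0.0005],[0,0,0.001],[0,0,0.001],[0,0,0.001]],"turn":[[0,0,0],[0,0,0],[0,0,0],[0,0,0]],"fingers":[0.2,0.2,0.2,0.2]}' 60
```

```text
time_s: 19.95
ee_pos: [0.5447, 0.0162, 0.1635]
orientation: [-3.141, 0.001, -3.098]
contact_force: [-1.7, -2.3, 7.8]
gripper_width: 0.0333
gripper_force: 60.0
time_s: 20.35
ee_pos: [0.5448, 0.0163, 0.1633]
orientation: [-3.141, 0.001, -3.097]
contact_force: [-3.1, -2.0, 11.4]
gripper_width: 0.0333
gripper_force: 60.0
```

```bash
python3 -m handwheel '{"offset":[[0,0,0.0003],[0,0,0.0005],[0,0,0.0005],[0,0,0.0005]],"turn":[[0,0,0],[0,0,0],[0,0,0],[0,0,0]],"fingers":[0.2,0.2,0.2,0.2]}' 60
python3 - <<'E'
from h import *
F=[];Z=[]
for i in range(5):
    d=grab(['wrist','scene','top'][i%3]);s=robot.get_state();F.append(s['contact_force']);Z.append(s['ee_pos'])
print(np.mean(F,0),np.mean(Z,0))
C=cloud(d);P=cloud(load('scene')).reshape(-1,3)
b=(P[:,2]>.137)&(P[:,2]<.16)&(P[:,0]>.5)&(P[:,0]<.58)&(P[:,1]>.14)&(P[:,1]<.23);print(b.sum(),P[b].max(0),P[b].min(0))
p=np.array(s['ee_pos']);L=(cloud(load('wrist')).reshape(-1,3)-p)@rot(s['orientation'])
m=(abs(L[:,0])<.03)&(abs(L[:,1])<.0155)&(L[:,2]>-.036)&(L[:,2]<-.02);t=L[m];print(np.percentile(t[:,2],[10,50,90]),t.min(0),t.max(0))
E
```

```text
time_s: 20.75
ee_pos: [0.5448, 0.0163, 0.1633]
orientation: [-3.141, 0.001, -3.097]
contact_force: [-4.2, -1.6, 12.9]
gripper_width: 0.0335
gripper_force: 60.0
[-4.12687943 -1.80857936 13.20459971] [0.54478192 0.01624626 0.16327928]
40 [0.5540629  0.20862024 0.14086211] [0.52802961 0.15517104 0.13708573]
[-0.03021337 -0.02851532 -0.02441853] [-0.01689928 -0.0154441  -0.0319007 ] [ 0.01624053  0.0154963  -0.0200116 ]
```

The cap is on its stop: force rose from 11.4 to 13.2 N with no further travel, at the expected home height and with no slip in the grip. The basket hooks are still on the rail. Handing in.

```bash
python3 -c "
from bench import robot
print(robot.sign_off())"
```

```text
the job is handed in; nothing more can be done
None
```

The basket hangs by its hooks on the middle of the front rail and is released; the black cap is clicked on and still held fully home at about 13 N, and the job was handed in at about 21 s.

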